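# Let a paint pot down the gravity-feed rack and catch it

### The arm

A 6-joint arm with a two-finger parallel gripper is mounted at the origin on the work surface. World frame = base frame: x ahead of the robot, y to its left, z up, the work surface at z = 0. Lengths are in m, angles in rad, forces in N, time in s.
With the tool pointing down it reaches from about 0.275 to 0.75 m from the base axis. Payload 10.2 kg.
Tool frame: the origin (TCP) lies between the finger pads, 19 mm behind the fingertips; this is the grasp point; z points along the fingers, y is the line along which they close (so a half turn about z gives the same grasp; the last joint's range is limited). The gripper opens to 88 mm and grips with 3 to 60 N. Pads are 18 mm wide; open, the fingers measure 123 mm over their backs; the gripper's body (75 mm by 187 mm) begins 45 mm behind the grasp point.
Start: joints at [1.113, 0.313, 1.498, -0, 1.331, -0.223], TCP at [0.122, 0.511, 0.257] pointing down, gripper open.
Joint ranges: [-2.94, 2.94], [-0.97, 2.17], [0.19, 2.56], [-1.23, 4.37], [0.02, 3.11], [-2.88, 2.88]. Speed limits (rad/s): [2.39, 2.39, 3.01, 3.14, 3.14, 3.14].

### API

Orientations are given as a 3x3 rotation matrix whose columns are the frame's x, y, z axes.
In Python, from station import env gives the robot as it stands. The module is installed in compiled form; this text tells all that it offers.
- The arm moves only by the tool drive_tool, never from a script. Its argument "moves" is text: rows parted by semicolons, each of 4 numbers parted by spaces: the shift along the world's x, y, z in cm, then the turn about the world's z in rad. A call has 1 to 8 rows; each row is the pose to reach, as a shift and turn from the pose commanded when the call began; what a row does not reach only later rows make up. A row lasts 1/8 s, in which the tool goes at most 62.5 mm and 10.7 degrees, less where a joint would pass 70% of its speed; a pose out of reach is approached as far as the arm can. A call with a gripper value outside its range is refused whole. "claw" is the opening, from 0 (shut) to 1 (fully open), set as the call begins (left out, the last holds). The fingers move at their own pace and stop on an object; "squeeze" is the grip in N (left out, the last holds). Time passes only in rows, so rows that repeat a pose let the fingers close. It gives the time, the measured TCP pose, the force, the opening and the grip force at its end, in the units of the state.
- env.get_obs(): the state, without advancing time (a new reading comes with each control period).
- env.get_image(name): name is "scene" or "top" or "wrist"; returns the picture (384x512x3 uint8, red, green, blue); there is no depth.
- env.calibration(name): a dict with "fov_y" (degrees; the focal length in pixels is half the picture's height over the tangent of half this angle, whatever the lens; pixels are square), "cx", "cy" (the principal point, pixels), "rvec" (rotation vector, rad) and "tvec" (3), from world to camera coordinates, as OpenCV has them. Camera axes: x right, y down, z forward; pixel columns grow to the right and rows downward; lengths in m; the calibration is good to about 2 mm. The wrist camera is an equidistant fisheye: a pixel r from the principal point sees the ray r / f radians off the axis. A picture is of the moment at which its call begins: read the wrist's pose just before it. calibration takes no time and is no camera call; for the wrist camera it gives the pose at the moment of the call.
- env.close_job(): hands the job in; it is judged then, once.
Trained networks look in the newest picture that a camera, given by its name, has taken for a name from the list of things; names that differ only in an ending like _2 or _b are one class to them, and where a whole thing is asked for, a point or a joint stands for the part that bears it (a point fixed in the world has none). Each returns a list of dicts, best first, with "confidence" (0 to 1); they miss things now and then, are a little off and sometimes report something else, mostly with a low value. They report only what shows in the picture. A call takes as long as a camera call.
- env.search_frame(camera, thing): "bbox" ([centre column, centre row, width, height] in pixels, round what is visible of it).
- env.masks_of(camera, thing): "mask" (384x512 bool, what is visible of it) and "bbox" ([centre column, centre row, width, height] in pixels, round what is visible of it).
- env.pinpoint(camera, thing): "at" ([row, column] in pixels: a listed point, or the origin of a listed thing).
The state is a dict: "t": time; "joint_positions": joint angles; "qvel": joint speeds; "joint_efforts": joint torques, N m; "tool_pos": TCP position; "tool_rot": TCP orientation; "wrist_force": force on the tool from outside, world axes, zero at the start; "ft_torque": the same for the moment, N m; "grip_width": opening from 0.0 (shut) to 1.0 (fully open); "grip_force": force on a finger pad.
Only numpy, scipy, OpenCV 4.12 (cv2) and the standard library are available. Lean on these libraries where they do the work, as an engineer would, in place of code of your own. Each camera call takes 0.05 s, during which the arm holds its last target. There are 200 camera calls.

### The job

Push the thumb pad of the clear rack's feed stop right down so that the paint pot waiting under the cover rolls off down the lane, and catch it in the open bay: run the fingers along just ahead of it at nearly its own speed, let it come up softly against them without gripping it, then take its speed off gradually and bring it to a standstill well before the end lip. Then ease it down until it rests against the lip and take the hand away; never bump the pot or let it bang into the lip, and leave the other things on the table where they are.

Things in the scene. Friction and masses are not known exactly. Their poses are not given: they have to be found in the camera images.
- lane: Sloping lane of the clear gravity-feed paint rack. Origin: on the runners' top surface, mid-lane, under the waiting pot. y: downhill along the runners (the way the pot rolls); z: square to them, upwards; x: away from the robot. The slope, 0.034 to 0.068 rad, is set differently each time. Two steel runners at z = 0 carry the pot; sides are 78 mm apart outside, 72 inside
- rack: The rack's fixed base on the table, 104 x 600 mm. Origin: on the table under mid-lane, its z up, its y the lane's direction seen from above. The lane's origin is 250 mm uphill and 112 mm above it. Stock pots stand fixed on its shelf below the lane
- pot: Closed pot, grey lid: cylinder, radius 32 mm, length 64 mm, about 0.28 kg, lying across the lane, held by the feed stop at lane y = 0. Origin: its centre. Set free it speeds up at about 6.5 x slope - 1.25 x speed (m, s, rad; thick paint inside drags), so it enters the open bay some 1.2 to 2.4 s after release at 0.15 to 0.3 m/s, depending on the slope, and keeps gaining speed slowly
- feed_stop (a joint): How far the feed stop is pushed down: at 0 its two steel pins stand 14 mm above the runners and hold the pot; 0.020 m is fully down on its own stop, pins below the runners; the pot is free from about 0.014. Moves square to the lane against 1.5 N friction and damping 8 N s/m and stays where it is left (no spring)
- stop_pad (a point): Centre of the top face of the stop's thumb pad, a black disc 28 mm across beside the covered lane on the robot's side, near the bay (lane x = -0.062, y = 0.200, z = 0.050 when up); it sinks with the stop. A bar joins it to the pins. The edge of the cover is 23 mm from the pad's centre, the cover's top 24 mm above the pad
- bay_start (a point): Mid-lane point on the runners at lane y = 0.250. Uphill of it the lane has tall sides and a flat clear cover, upper face 74 mm above the runners. Downhill, lane y 0.250 to 0.512, is the open bay: low sides only, top edges 12 mm above the runners. A pot left alone in the bay rolls on
- end_lip: Clear lip across the lower end of the lane, 12 mm high above the runners, 5 mm thick. Origin: mid-lane on its inner face, level with the runners' top (lane y = 0.512)
- rest (a point): Where the pot's centre lies when it rests on the runners against the end lip (lane y = 0.487, z = 0.032)
- spare_pot_a: Bystander: standing closed paint pot, 64 mm diameter, 64 mm high, on the table close to the far side of the rack. Origin: centre of its underside
- spare_pot_b: Bystander: standing closed paint pot, same size, close to the rack on the robot's side. Origin: centre of its underside
- palette: Bystander: white ceramic saucer palette, 130 mm across, 18 mm high, beyond the rack. Origin: centre of its underside
- torch: Bystander: black press-button torch, 110 mm long, 32 mm thick, lying on the table between robot and rack. Origin: under its middle
- spatula: Bystander: steel sculpting spatula, 190 mm long, 12 mm thick, lying on the table between robot and rack. Origin: on the table below it
- brush: Bystander: paint brush, 190 mm long, lying beyond the rack. Origin: on the table below it

How it is judged:
On the way, in this order (a step that is already met when the one before it is completed fails the run):
1. the feed stop is pushed down and the pot has run at least 80 mm down the lane by itself (value of joint feed_stop above 0.012 m and y of pot in the frame of lane above 0.08 m and contact force between the fingers and pot below 0.1 N).
2. in the open bay the hand runs along with the pot: tool point within 70 mm of the pot's centre while it rolls at over 0.11 m/s, for 0.35 s (y of pot in the frame of lane between 0.25 and 0.467 m and horizontal distance between the grasp point and pot below 0.07 m and linear speed of pot above 0.11 m/s), for 0.35 s.
3. its speed is taken off gradually: it spends 0.1 s between 0.105 and 0.035 m/s (y of pot in the frame of lane between 0.25 and 0.467 m and linear speed of pot between 0.035 and 0.105 m/s), for 0.1 s.
4. the pot is brought to a standstill (under 0.03 m/s for 0.3 s) in the open bay, at least 20 mm short of its resting place at the lip (y of pot in the frame of lane between 0.25 and 0.467 m and linear speed of pot below 0.03 m/s), for 0.3 s.
5. the pot rests against the end lip and is let go (distance between pot and rest below 0.01 m and linear speed of pot below 0.03 m/s and contact force between the fingers and pot below 0.1 N), for 0.3 s.
At the end, for the whole second after the job is handed in: The pot lies on the runners against the end lip, its centre within 10 mm of the resting place, at rest (under 0.03 m/s), with no finger touching it (all of step 5).
It fails at once if the pot is bumped or squeezed with more than 6 N (contact force between any of the fingers, the arm and pot above 6 N).
It fails at once if the pot bangs into the end lip with more than 3 N (contact force between end_lip and pot above 3 N).
It fails at once if the pot leaves the lane (y of pot in the frame of lane above 0.525 m or z of pot in the frame of lane below 0.02 m or x of pot in the frame of lane above 0.04 m or x of pot in the frame of lane below -0.04 m).
It fails at once if another thing on the table is moved more than 30 mm (distance of any of spare_pot_a, spare_pot_b, palette, torch, spatula, brush from where it was at the start of the episode above 0.03 m).
It also fails if it takes over 37 s, if anything falls off the work surface, if the arm or the gripper's body presses on something with over 40 N, if the wrist force passes 120 N, or if a joint passes its speed limit or range.

## Working session

There is one attempt and no reset: what is moved stays moved. The work goes in short steps, Python scripts to look and compute and a tool call to move; the robot and the scene stay as the last step left them, time stands still between calls to the robot, and variables do not carry over. Pictures are saved under pics/ and viewed, at most 10 in all, crops included, and the job is handed in when it is done.

Besides the shell and the picture viewer there is one more tool, called by a JSON object that holds its "fn" and its "kwargs". drive_tool: Moves the arm, as the interface text tells. Its arguments: {"type":"object","properties":{"moves":{"type":"string"},"claw":{"type":"number"},"squeeze":{"type":"number"}},"required":["moves"]}

```bash
mkdir -p pics
cat > h.py <<'E'
import numpy as np, cv2
from station import env
def cam(n):
    c=env.calibration(n); R=cv2.Rodrigues(np.array(c["rvec"],float))[0]; t=np.array(c["tvec"],float).ravel()
    f=192/np.tan(np.radians(c["fov_y"])/2); return R,t,f,c["cx"],c["cy"]
def proj(n,P):
    R,t,f,cx,cy=cam(n); p=np.atleast_2d(P)@R.T+t; return np.c_[f*p[:,0]/p[:,2]+cx,f*p[:,1]/p[:,2]+cy]
E
python3 - <<'E'
from h import *
for n in("scene","top"):
    im=env.get_image(n); cv2.imwrite(f"pics/{n}0.png",cv2.resize(im[:,:,::-1],(800,600),interpolation=cv2.INTER_CUBIC))
    R,t,f,cx,cy=cam(n); print(n,-R.T@t,f,cx,cy,R[2])
    for k in ("lane","rack","pot","stop_pad","bay_start","end_lip","rest","spare_pot_a","torch","spatula","palette"):
        print(k,[(np.round(d["at"],1),round(d["confidence"],2)) for d in env.pinpoint(n,k)][:3])
print(env.get_obs())
E
```

```text
scene [1.26087632 0.10377734 1.29099535] 462.5551907770707 253.3414999628523 192.77943783508994 [-0.51963938 -0.05675195 -0.85249875]
lane [(array([175.3, 164.7]), 0.96), (array([227. , 205.9]), 0.56)]
rack [(array([211.8, 244.7]), 0.72)]
pot []
stop_pad [(array([163.8, 235. ]), 0.6)]
bay_start [(array([194.1, 241.4]), 0.57)]
end_lip [(array([216.8, 329.4]), 0.56)]
rest [(array([208.1, 325.1]), 0.74)]
spare_pot_a [(array([189.8, 253.6]), 0.73), (array([227.9, 209.4]), 0.65)]
torch [(array([274.9, 272.3]), 0.48)]
spatula []
palette [(array([275.4, 274.5]), 0.87)]
top [0.32234352 0.02105142 1.1309081 ] 362.83283698806093 252.70489476660822 189.40828210934362 [ 0.21770283  0.00245244 -0.97601202]
lane [(array([207.5, 348.9]), 0.73), (array([181.3, 172. ]), 0.29)]
rack [(array([201.3, 256.9]), 0.78)]
pot []
stop_pad [(array([213.9, 280.1]), 0.49)]
bay_start [(array([193.3, 259.6]), 0.8)]
end_lip [(array([180.9, 175. ]), 0.45)]
rest [(array([177.4, 178.6]), 0.74)]
spare_pot_a [(array([224.7, 251. ]), 0.68), (array([176.1, 300.4]), 0.64)]
torch [(array([274.2, 362. ]), 0.8)]
spatula [(arra
[... 178 characters left out ...]
 1.33103038e+00, -2.23412980e-01]), 'qvel': array([-0.00032142,  0.00090155, -0.00013341,  0.0008512 ,  0.00012068,
        0.00130247]), 'joint_efforts': array([ 4.80668314e-04, -4.02112162e+01, -2.52416611e+01,  6.94904407e-02,
        3.19535227e-02, -7.89889054e-05]), 'tool_pos': array([0.12212962, 0.51059347, 0.25741567]), 'tool_rot': array([[-9.72573114e-01,  2.32597372e-01, -2.37944052e-05],
       [ 2.32597372e-01,  9.72573113e-01, -4.26418552e-05],
       [ 1.32234153e-05, -4.70068381e-05, -9.99999999e-01]]), 'wrist_force': array([ 0.4695962 ,  0.28072415, -0.18271339]), 'ft_torque': array([ 0.01276793, -0.00310382,  0.0657128 ]), 'grip_force': 0.0, 'grip_width': 1.0032460988065572}
```

View pictures.

View pics/scene0.png

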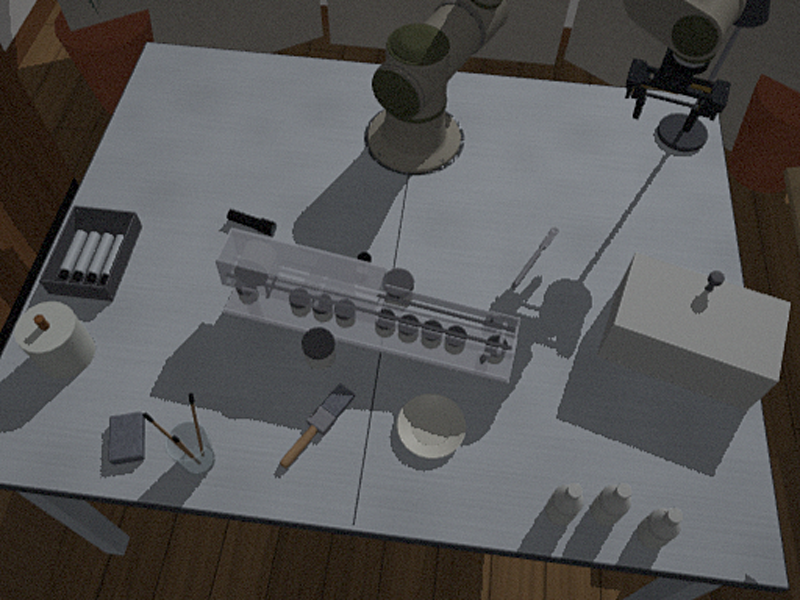

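View pics/top0.png

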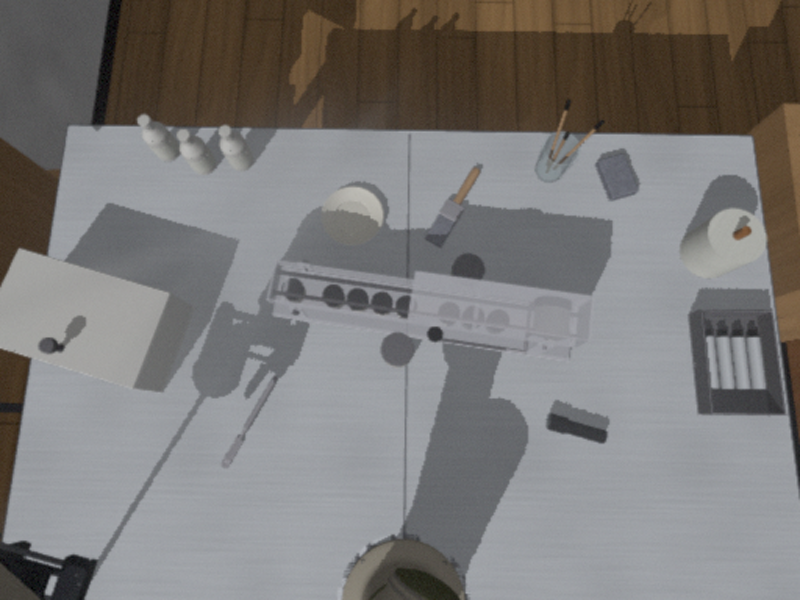

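The lane runs along +y (pot at right in the top view, about (553,320); pad at (435,334); lip at left, about (275,290)). I'll fit the rack pose and slope from both views.

```bash
cat > fit.py <<'E'
from h import *
from scipy.optimize import least_squares
L={"lane":(0,0,0),"stop_pad":(-.062,.2,.05),"bay_start":(0,.25,0),"end_lip":(0,.512,0),"rest":(0,.487,.032)}
obs={"scene":{"lane":(164.7,175.3),"rack":(244.7,211.8),"stop_pad":(235,163.8),"bay_start":(241.4,194.1),"end_lip":(329.4,216.8),"rest":(325.1,208.1)},
"top":{"lane":(348.9,207.5),"rack":(256.9,201.3),"stop_pad":(280.1,213.9),"bay_start":(259.6,193.3),"end_lip":(175,180.9),"rest":(178.6,177.4)}}
def pose(q):
    x,y,a,s=q; Rz=cv2.Rodrigues(np.array([0,0,a]))[0]; R=Rz@cv2.Rodrigues(np.array([-s,0,0]))[0]
    return R,np.array([x,y,0])+Rz@[0,-.25,.112]
def w(q,p): R,o=pose(q); return o+R@np.array(p,float)
def res(q):
    r=[]
    for n in obs:
        for k,u in obs[n].items():
            P=np.array([q[0],q[1],0]) if k=="rack" else w(q,L[k])
            r+=list(proj(n,P)[0]-u)
    return np.array(r)
if __name__=="__main__":
    s=least_squares(res,[.4,0,-.1,.05],loss="soft_l1",f_scale=2); print(s.x); print(np.sqrt(np.diag(np.linalg.inv(s.jac.T@s.jac)))*2)
    print(np.round(res(s.x).reshape(-1,2),1)); 
    for k in L: print(k,w(s.x,L[k]))
    edges=[]
    for sx in(-1,1):
        edges+=[((sx*.039,-.05,.074),(sx*.039,.25,.074)),((sx*.039,.25,.012),(sx*.039,.512,.012)),((sx*.039,.25,.0),(sx*.039,.25,.074))]
    edges+=[((-.039,.512,.012),(.039,.512,.012)),((-.039,.25,.074),(.039,.25,.074)),((-.062,.2,.05),(-.062,.2,.05))]
    out=[]
    for n,(x0,y0) in (("scene",(130,130)),("top",(165,150))):
        im=cv2.imread(f"pics/{n}0.png"); K=800/512
        im=im[int(y0*K):int((y0+115)*K),int(x0*K):int((x0+225)*K)]; im=cv2.resize(im,None,fx=2.2,fy=2.2); 
        for a,b in edges:
            p,q=[(proj(n,w(s.x,e))[0]-[x0,y0])*K*2.2 for e in(a,b)]
            cv2.line(im,tuple(int(v) for v in p),tuple(int(v) for v in q),(0,0,255) ,1); cv2.circle(im,tuple(int(v) for v in p),2,(0,255,0),1)
        out.append(im[:295*2])
    m=min(o.shape[1] for o in out); im=np.vstack([o[:,:m] for o in out]); im=im; cv2.imwrite("pics/fit.png",cv2.resize(im,(773,min(600,int(im.shape[0]*773/m))) if 0 else (590,600))); print(im.shape)
    for i,o in enumerate(out): cv2.imwrite(f"pics/fit{i}.png",o)
E
python3 fit.py
```

```text
[ 0.54220311 -0.00174569 -0.13914824  0.04354497]
[0.00239939 0.0022896  0.0141164  0.01470089]
[[ 1.1 -2.3]
 [-0.1 -1.7]
 [-0.5  0.1]
 [ 2.9 -0.5]
 [-0.  -0.8]
 [-2.   0.5]
 [-0.7 -2.1]
 [ 3.7 -1.8]
 [-4.2 -0.3]
 [ 1.9 -0.4]
 [-1.2 -0.7]
 [ 0.9  1.3]]
lane [ 0.5075282  -0.24932932  0.112     ]
stop_pad [ 0.47414298 -0.04069527  0.15324636]
bay_start [ 0.54217024 -0.00198038  0.1011172 ]
end_lip [0.5784751  0.2572413  0.08971202]
rest [0.5752041  0.23388594 0.12276997]
(790, 772, 3)
```

View pics/fit0.png

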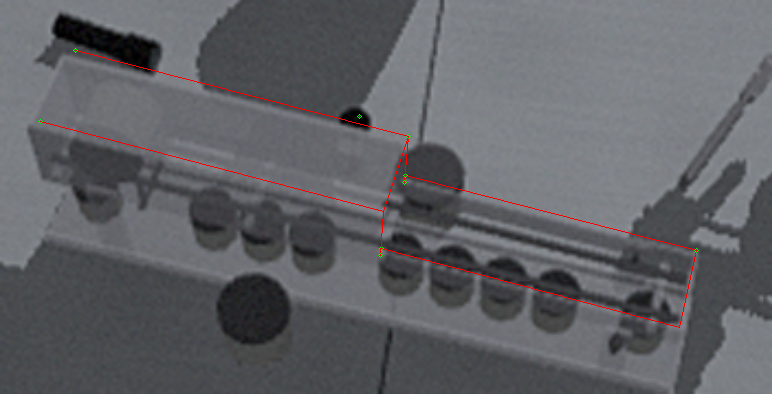

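View pics/fit1.png

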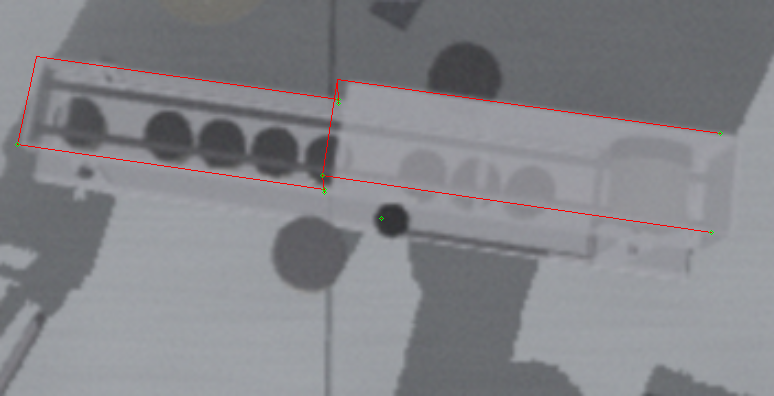

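The overlay is close, but the pad is about 5–8 mm off toward +y. I'll refine with wrist camera views on the way in.

{"fn": "drive_tool", "kwargs": {"moves": "3.5 -4.5 1.5 -0.18; 7 -9 3 -0.37; 10.5 -13.5 4.5 -0.55; 14 -18 6 -0.74; 17.5 -22.5 7.5 -0.92; 21 -27 9 -1.11; 24.5 -31.5 10.5 -1.3; 28 -36 12 -1.47", "claw": 0.27, "squeeze": 10}}

```text
t: 2.2
tool_pos: [0.403, 0.1489, 0.3781]
tool_rot: [[0.14, 0.99, 0.001], [0.99, -0.14, 0.0], [0.0, 0.001, -1.0]]
wrist_force: [0.2, 0.7, 0.8]
grip_width: 0.27
grip_force: 0.0
```

```bash
cat > wl.py <<'E'
import sys,json
from h import *
def wl(tag):
    c=env.calibration("wrist"); im=env.get_image("wrist"); cv2.imwrite(f"pics/w{tag}.png",im[:,:,::-1])
    r={"cal":{k:np.array(v).tolist() for k,v in c.items()},"pts":{}}
    for k in ("stop_pad","bay_start","end_lip","rest"):
        d=env.pinpoint("wrist",k)
        if d: r["pts"][k]=[float(v) for v in d[0]["at"]]+[d[0]["confidence"]]; print(k,[(np.round(e["at"],1),round(e["confidence"],2)) for e in d[:2]])
    json.dump(r,open(f"w{tag}.json","w")); o=env.get_obs(); print(o["t"],o["tool_pos"],o["tool_rot"][:,1])
wl(sys.argv[1])
E
python3 wl.py 1
```

```text
bay_start [(array([252.7, 351.6]), 0.86)]
end_lip [(array([ 79.2, 364.9]), 0.67)]
rest [(array([ 94.4, 371.2]), 0.58)]
2.45 [0.40176993 0.15095509 0.37718686] [ 9.91185744e-01 -1.32478273e-01 -5.72702952e-04]
```

{"fn": "drive_tool", "kwargs": {"moves": "1.5 -4.5 -0.5 0; 3 -9 -1 0; 4.5 -13.5 -1.5 0; 6 -18 -2 0; 6 -18 -2 0"}}

```text
t: 3.08
tool_pos: [0.4622, -0.03, 0.3564]
tool_rot: [[0.134, 0.991, -0.002], [0.991, -0.134, 0.001], [0.0, -0.002, -1.0]]
wrist_force: [-0.5, 1.2, -0.0]
grip_width: 0.269
grip_force: 0.0
```

```bash
python3 wl.py 2
python3 - <<'E'
import cv2,numpy as np
a,b=[cv2.imread(f"pics/w{i}.png") for i in(1,2)]
cv2.imwrite("pics/w12.png",cv2.convertScaleAbs(np.hstack([a[:, 112:],b[:,112:]]),alpha=1.6))
E
```

```text
stop_pad [(array([187.5, 263.5]), 0.9)]
bay_start [(array([144.1, 313. ]), 0.92)]
end_lip [(array([173.6, 420.9]), 0.44)]
rest [(array([127.2, 244.7]), 0.41)]
3.325 [ 0.46188318 -0.02793137  0.35774204] [ 9.91368539e-01 -1.31103372e-01  5.71240840e-04]
```

View pics/w12.png

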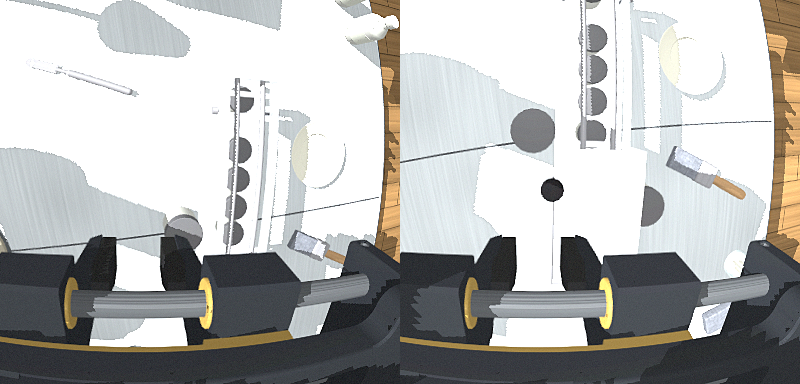

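```bash
cat > fit2.py <<'E'
from fit import *
import json
def fish(c,P):
    R=cv2.Rodrigues(np.array(c["rvec"]))[0]; p=R@P+np.array(c["tvec"]).ravel(); f=192/np.tan(np.radians(c["fov_y"])/2)
    th=np.arctan2(np.hypot(p[0],p[1]),p[2]); u=p[:2]/np.hypot(p[0],p[1]); return np.array([c["cx"],c["cy"]])+f*th*u
W=[json.load(open(f"w{i}.json")) for i in(1,2)]
use=[("bay_start","end_lip","rest"),("stop_pad","bay_start")]
def res2(q):
    r=list(res(q))
    for w_,ks in zip(W,use):
        for k in ks:
            a=w_["pts"][k]; r+=list(1.5*(fish(w_["cal"],w(q,L[k]))-[a[1],a[0]]))
    return np.array(r)
obs["scene"]["stop_pad"]=(233,164); obs["top"]["stop_pad"]=(279,214)
s=least_squares(res2,[.54,0,-.13,.05],loss="soft_l1",f_scale=1.5)
print(s.x,np.sqrt(np.diag(np.linalg.inv(s.jac.T@s.jac)))*2); print(np.round(res2(s.x).reshape(-1,2),1).tolist())
np.save("q.npy",s.x)
for k in L: print(k,np.round(w(s.x,L[k]),4))
print(W[0]["cal"])
E
python3 fit2.py
```

```text
[ 0.54394186 -0.00582865 -0.14386551  0.03638676] [0.00113699 0.0010365  0.0085351  0.00892373]
[[-0.2, -2.3], [-1.5, -1.4], [0.1, -0.1], [1.5, -0.4], [-1.3, -0.7], [-3.4, 0.6], [0.7, -2.3], [5.0, -2.3], [-1.6, -1.0], [3.3, -1.1], [0.0, -2.0], [2.2, 0.0], [0.7, -1.9], [-1.9, -0.6], [1.6, -0.5], [-0.2, 1.6], [-4.3, -1.5]]
lane [ 0.5081 -0.2532  0.112 ]
stop_pad [ 0.4757 -0.0448  0.1547]
bay_start [ 0.5439 -0.006   0.1029]
end_lip [0.5815 0.2531 0.0934]
rest [0.578  0.2296 0.1263]
{'fov_y': 65.70646984690485, 'cx': 249.9875132427924, 'cy': 198.66993819618108, 'rvec': [-2.843743599846669, 0.199841766918718, 0.02918030930459137], 'tvec': [-0.37867231957569125, 0.1206801952996592, 0.5632183156381257]}
```

{"fn": "drive_tool", "kwargs": {"moves": "-0.2 -0.4 -5 0; -0.4 -0.8 -10 0; -0.7 -1.2 -14.5 -0.01; -0.7 -1.2 -17 -0.01; -0.7 -1.2 -17 -0.01"}}

```text
t: 3.95
tool_pos: [0.4545, -0.0404, 0.1866]
tool_rot: [[0.142, 0.99, -0.003], [0.99, -0.142, 0.001], [0.001, -0.003, -1.0]]
wrist_force: [0.8, -0.6, 0.3]
grip_width: 0.269
grip_force: 0.0
```

Run:
```python
from h import *
im=env.get_image("wrist"); a=im[120:384,100:420,::-1]
sc=env.get_image("scene"); np.save("base.npy",sc); b=sc[90:250,120:380,::-1]
a=cv2.resize(a,(400,330)); b=cv2.resize(b,(650,400))
cv2.imwrite("pics/p1.png",cv2.convertScaleAbs(np.hstack([a,cv2.resize(b,(400,246))[:, :].copy() if 0 else cv2.copyMakeBorder(cv2.resize(b,(400,246)),0,84,0,0,0)]),alpha=1.3))
o=env.get_obs(); print(o["t"],o["tool_pos"],o["tool_rot"][:,1],o["wrist_force"])
```

```text
4.05 [ 0.45560637 -0.04096141  0.1885868 ] [ 0.98980838 -0.14239613  0.00164847] [-0.20663295 -0.05843029  0.22522588]
```

View pics/p1.png

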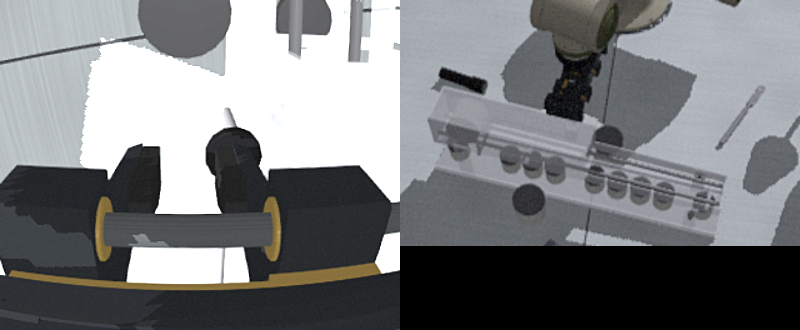

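The finger is centred over the pad (about (233,152) in the left panel). I'll press partway and check the force.

{"fn": "drive_tool", "kwargs": {"moves": "0 0 -0.8 0; 0 0 -1.3 0; 0 0 -1.7 0; 0 0 -2.0 0; 0 0 -2.2 0"}}

```text
t: 4.68
tool_pos: [0.4552, -0.0415, 0.1654]
tool_rot: [[0.144, 0.99, 0.0], [0.99, -0.144, -0.0], [-0.0, 0.0, -1.0]]
wrist_force: [0.7, -0.7, 1.3]
grip_width: 0.274
grip_force: 0.6
```

Run:
```python
from h import *
o=env.get_obs(); print(o["t"],o["tool_pos"],o["wrist_force"],o["ft_torque"])
im=env.get_image("scene"); np.save("base2.npy",im)
from fit import w
q=np.load("q.npy")
a=np.load("base.npy").astype(float); d=np.abs(a-im).mean(2)
for z in(.02,.045):
    print([round(float(np.mean([d[int(v),int(u)] for u,v in proj("scene",[w(q,(x,y,z)) for x in np.linspace(-.02,.025,10)])])),1) for y in np.arange(-.04,.3,.02)])
for z in(.02,.045):
    print([round(float(np.mean([im[int(v),int(u)] for u,v in proj("scene",[w(q,(x,y,z)) for x in np.linspace(-.02,.025,10)])])),1) for y in np.arange(-.04,.3,.02)])
o=env.get_obs(); print(o["t"],o["tool_pos"],o["wrist_force"],o["ft_torque"])
```

```text
4.675 [ 0.45524284 -0.04153604  0.16536045] [ 0.6576817  -0.67489409  1.33378671] [-0.27145136  0.11261514 -0.0214679 ]
[2.5, 2.4, 2.4, 2.6, 7.3, 2.2, 2.8, 3.7, 2.2, 3.3, 2.7, 2.4, 2.3, 3.6, 2.9, 4.3, 2.7]
[2.1, 8.8, 2.3, 3.2, 4.5, 2.8, 1.9, 2.3, 3.7, 2.7, 3.1, 3.1, 2.4, 2.1, 2.4, 4.0, 3.3]
[112.7, 104.4, 101.8, 103.4, 106.6, 119.3, 118.0, 116.1, 118.5, 118.3, 115.8, 115.3, 114.0, 118.3, 113.4, 85.2, 73.9]
[116.6, 119.7, 119.2, 116.7, 119.9, 118.6, 118.8, 123.4, 121.3, 119.3, 123.6, 119.9, 118.4, 119.3, 122.3, 88.2, 68.8]
4.725 [ 0.45511156 -0.04144688  0.16513938] [ 0.24093613 -0.88634813 -0.22737739] [-0.14836477  0.09708696  0.00057761]
```

{"fn": "drive_tool", "kwargs": {"moves": "0 0 -0.6 0; 0 0 -1.1 0; 0 0 -1.2 0"}}

```text
t: 5.1
tool_pos: [0.4553, -0.0415, 0.1536]
tool_rot: [[0.143, 0.99, 0.0], [0.99, -0.143, -0.0], [-0.0, 0.001, -1.0]]
wrist_force: [-3.0, -0.7, 10.5]
grip_width: 0.27
grip_force: 4.9
```

{"fn": "drive_tool", "kwargs": {"moves": "0 0 1.5 0; 0.6 4.4 1.5 0; 1.5 8.5 1.2 0; 5.5 9.3 0.3 0; 9.8 10.1 -1.1 0"}}

```text
t: 5.72
tool_pos: [0.5542, 0.0605, 0.1422]
tool_rot: [[0.143, 0.99, 0.0], [0.99, -0.143, 0.0], [0.0, 0.0, -1.0]]
wrist_force: [0.7, -0.7, 0.5]
grip_width: 0.27
grip_force: 0.0
```

```bash
cat > look.py <<'E'
from h import *
from fit import w
import sys
q=np.load("q.npy"); o=env.get_obs(); im=env.get_image("scene"); np.save(f"s{sys.argv[1]}.npy",im)
print(o["t"],o["tool_pos"],o["wrist_force"])
a=cv2.GaussianBlur(np.load("base2.npy"),(5,5),0).astype(float); b=cv2.GaussianBlur(im,(5,5),0).astype(float); d=(b-a).mean(2)
ys=np.arange(-.05,.42,.02)
for z in(.0,.03,.06):
    print(z,[int(round(float(np.mean([d[int(v),int(u)] for u,v in proj("scene",[w(q,(x,y,z)) for x in np.linspace(-.028,.03,14)])])))) for y in ys])
D=np.clip(128+4*d,0,255).astype(np.uint8)[100:240,120:380]; I=im[100:240,120:380].mean(2).astype(np.uint8)
cv2.imwrite(f"pics/d{sys.argv[1]}.png",np.vstack([cv2.resize(D,None,fx=2.1,fy=2.1),cv2.resize(I,None,fx=2.1,fy=2.1)]))
print([round(float(v),0) for v in proj("scene",[w(q,(0,y,.032)) for y in(0,.1,.2,.3)]).ravel()])
E
python3 look.py 1
```

```text
5.725 [0.55421923 0.06052432 0.14215069] [ 0.70408749 -0.69604587  0.4655427 ]
0.0 [0, 10, 12, 11, -1, -17, -18, -3, -2, -1, -1, -1, -1, -1, 0, 0, -40, -72, -68, -75, -2, -1, -1, 0]
0.03 [0, -1, 7, 5, -1, -4, -9, -9, -2, -1, -2, -1, -1, -2, -1, 4, -19, -58, -69, -80, -5, -1, -1, 0]
0.06 [-1, -1, -1, -4, -6, 0, 1, 0, -2, -1, 0, 11, 8, 7, 0, 5, -1, -41, -59, -74, -11, -1, -1, -1]
[163.0, 167.0, 195.0, 175.0, 227.0, 184.0, 260.0, 192.0]
```

```bash
cat > disp.py <<'E'
from h import *
from fit import w
import sys
q=np.load("q.npy"); ys=np.arange(-.09,.30,.002)
a=cv2.GaussianBlur(np.load("base2.npy"),(3,3),0).astype(np.float32).mean(2); b=cv2.GaussianBlur(np.load(f"s{sys.argv[1]}.npy"),(3,3),0).astype(np.float32).mean(2)
d=b-a; best=[]
for z in(0,.01,.02,.03):
    xs=np.linspace(-.028,.03,16); P=np.array([w(q,(x,y,z)) for y in ys for x in xs]); uv=proj("scene",P).astype(np.float32)
    S=cv2.remap(d,uv[:,:1].copy(),uv[:,1:].copy(),cv2.INTER_LINEAR).reshape(len(ys),-1); p=S.mean(1)
    m=ys<float(sys.argv[2]); p=p*m
    pos,neg=np.clip(p-1.5,0,None),np.clip(-p-1.5,0,None)
    c=np.correlate(neg,pos,"full"); k=np.argmax(c)-(len(ys)-1)
    best.append((z,round(.002*k,3),round(float((pos*ys).sum()/pos.sum()),3),round(float((neg*ys).sum()/neg.sum()),3)))
print(best)
E
python3 disp.py 1 0.2
```

```text
[(0, np.float64(0.07), -0.01, 0.062), (0.01, np.float64(0.072), -0.008, 0.064), (0.02, np.float64(0.076), -0.006, 0.067), (0.03, np.float64(0.078), -0.006, 0.071)]
```

View pics/d1.png

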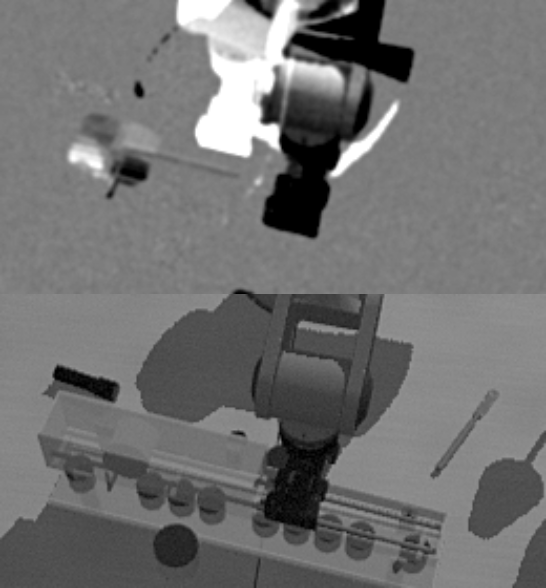

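{"fn": "drive_tool", "kwargs": {"moves": "0 0 0 0; 0 0 0 0; 0 0 0 0; 0 0 0 0"}}

```text
t: 6.28
tool_pos: [0.5529, 0.0595, 0.1429]
tool_rot: [[0.144, 0.99, 0.001], [0.99, -0.144, -0.0], [0.0, 0.001, -1.0]]
wrist_force: [-0.0, -0.2, -0.4]
grip_width: 0.273
grip_force: 0.0
```

```bash
python3 look.py 2; python3 disp.py 2 0.225
```

```text
6.275 [0.5529185  0.05945743 0.14294402] [-0.03157339 -0.20641204 -0.43107782]
0.0 [-1, 10, 12, 11, 9, -4, -2, -15, -16, -18, -2, -1, -2, -1, 0, 0, -44, -73, -70, -75, 0, -1, -1, -1]
0.03 [-1, -1, 8, 4, 0, 0, -1, -8, -9, -9, -6, -1, -1, -2, -1, 3, -27, -57, -69, -79, -1, -1, -1, -1]
0.06 [-1, -1, -1, -4, -6, -3, -1, -1, -1, 0, 1, 10, 8, 7, 0, 4, -3, -40, -60, -72, -4, -1, -1, -1]
[163.0, 167.0, 195.0, 175.0, 227.0, 184.0, 260.0, 192.0]
[(0, np.float64(0.112), -0.004, 0.11), (0.01, np.float64(0.11), -0.002, 0.112), (0.02, np.float64(0.11), -0.0, 0.115), (0.03, np.float64(0.128), -0.005, 0.117)]
```

{"fn": "drive_tool", "kwargs": {"moves": "0 0 0 0; 0 0 0 0; 0 0 0 0"}}

```text
t: 6.7
tool_pos: [0.5531, 0.0596, 0.1424]
tool_rot: [[0.143, 0.99, 0.0], [0.99, -0.143, 0.0], [0.0, 0.0, -1.0]]
wrist_force: [0.1, 0.1, -0.2]
grip_width: 0.275
grip_force: 0.0
```

```bash
python3 look.py 3; python3 disp.py 3 0.235
python3 - <<'E'
from h import *
from fit import w
# displacement between look images 2 & 3, and refs: non-overlapping
E
```

```text
6.7 [0.55314636 0.05961302 0.14242075] [ 0.0842426   0.12336335 -0.23948468]
0.0 [-1, 10, 12, 11, 9, -5, -2, -1, -1, -5, -13, -19, -11, -2, 0, 0, -41, -72, -69, -76, -1, -1, -1, -1]
0.03 [0, -1, 7, 4, 1, 0, -1, -2, -1, -1, -8, -9, -9, -2, -1, 4, -25, -58, -70, -81, -2, -1, -1, -1]
0.06 [-1, -1, -1, -3, -6, -3, -2, -1, -2, -2, 1, 12, 9, 8, 0, 4, -3, -41, -60, -74, -5, -1, -1, -1]
[163.0, 167.0, 195.0, 175.0, 227.0, 184.0, 260.0, 192.0]
[(0, np.float64(0.164), -0.003, 0.159), (0.01, np.float64(0.164), -0.001, 0.162), (0.02, np.float64(0.164), -0.0, 0.163), (0.03, np.float64(0.176), -0.004, 0.165)]
```

{"fn": "drive_tool", "kwargs": {"moves": "0 0 0 0; 0 0 0 0"}}

```text
t: 7.0
tool_pos: [0.5531, 0.0596, 0.1424]
tool_rot: [[0.143, 0.99, -0.0], [0.99, -0.143, 0.0], [-0.0, -0.0, -1.0]]
wrist_force: [1.2, 0.3, -0.0]
grip_width: 0.272
grip_force: 0.0
```

```bash
python3 look.py 4|head -1
cat > trail.py <<'E'
from h import *
from fit import w
import sys
q=np.load("q.npy"); ys=np.arange(-.02,.26,.001); R={}
a=np.load("base2.npy").astype(np.float32).mean(2)
for i,t in zip("234",(6.275,6.7,7.0)):
    d=cv2.GaussianBlur(np.load(f"s{i}.npy").astype(np.float32).mean(2)-a,(3,3),0); R[i]={}
    for z in(0,.01,.02):
        xs=np.linspace(-.028,.03,16); uv=proj("scene",np.array([w(q,(x,y,z)) for y in ys for x in xs])).astype(np.float32)
        R[i][z]=cv2.remap(d,uv[:,:1].copy(),uv[:,1:].copy(),cv2.INTER_LINEAR).reshape(len(ys),-1).mean(1)
    print(i,t,[round(float(ys[60+np.argmax(R[i][z][60:]<-8)]),3) for z in R[i]])
for i,j in(("2","3"),("3","4"),("2","4")):
    for z in(0,.01,.02):
        e=[]
        for k in range(0,130):
            n=len(ys)-k; A=R[i][z][80:n]; B=R[j][z][80+k:]
            m=ys[80+k:]<.225; e.append(np.abs(A-B)[m].mean() if m.sum()>25 else 99)
        print(i,j,z,np.argmin(e),round(min(e),2))
E
python3 trail.py
```

```text
7.0 [0.55313636 0.0595941  0.14239247] [ 1.18445445  0.30772668 -0.02251678]
2 6.275 [0.077, 0.08, 0.083]
3 6.7 [0.131, 0.133, 0.136]
4 7.0 [0.172, 0.174, 0.177]
2 3 0 53 1.53
2 3 0.01 53 1.32
2 3 0.02 52 1.16
3 4 0 42 1.09
3 4 0.01 42 0.85
3 4 0.02 41 0.83
2 4 0 95 1.02
2 4 0.01 94 0.8
2 4 0.02 94 0.86
```

Pot is at y≈0.213 and moving at about 0.145 m/s (slope ≈0.034), so I'm starting the run alongside it.

{"fn": "drive_tool", "kwargs": {"moves": "0 0 0 0; 0 0 0 0; 0.13 0.89 -0.03 0; 0.37 2.52 -0.09 0; 0.62 4.25 -0.15 0; 0.87 6.0 -0.22 0; 1.13 7.76 -0.28 0; 1.38 9.5 -0.35 0"}}

```text
t: 8.05
tool_pos: [0.5671, 0.156, 0.1388]
tool_rot: [[0.143, 0.99, -0.0], [0.99, -0.143, 0.0], [-0.0, -0.0, -1.0]]
wrist_force: [0.5, -0.1, 0.8]
grip_width: 0.269
grip_force: 0.0
```

{"fn": "drive_tool", "kwargs": {"moves": "0.24 1.68 -0.06 0; 0.46 3.16 -0.11 0; 0.64 4.4 -0.16 0; 0.77 5.34 -0.19 0; 0.87 6.03 -0.22 0; 0.94 6.48 -0.24 0; 0.97 6.7 -0.24 0; 0.97 6.7 -0.24 0"}}

```text
t: 9.05
tool_pos: [0.5767, 0.2215, 0.1365]
tool_rot: [[0.144, 0.99, 0.0], [0.99, -0.144, 0.0], [0.0, 0.0, -1.0]]
wrist_force: [-0.2, 0.2, 0.6]
grip_width: 0.269
grip_force: 0.2
```

Run:
```python
from h import *
from fit import w
q=np.load("q.npy"); o=env.get_obs(); print(o["t"],o["tool_pos"],o["wrist_force"])
im=env.get_image("scene"); c=im[140:240,220:370,::-1]; c=cv2.resize(c,None,fx=4,fy=4,interpolation=cv2.INTER_CUBIC)
for y in(.40,.437,.467):
    u,v=(proj("scene",w(q,(.032,y,.032)))[0]-[220,140])*4; cv2.circle(c,(int(u),int(v)),3,(0,0,255),-1)
cv2.imwrite("pics/c1.png",cv2.convertScaleAbs(c,alpha=1.4))
```

```text
9.05 [0.57667661 0.22154351 0.13654948] [-0.20583995  0.19659853  0.62079806]
```

View pics/c1.png

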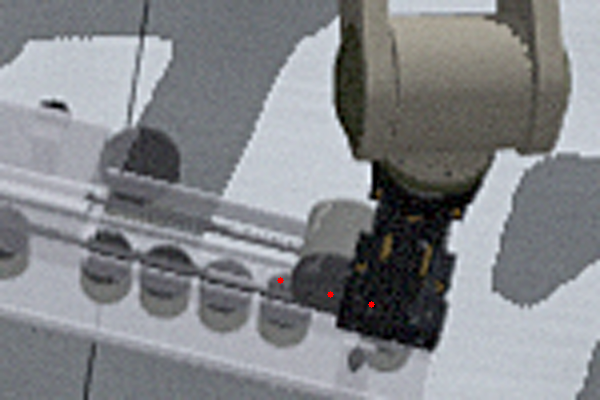

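Pot lid centre is at about (325,285), so y≈0.436, resting against the fingers. Next I'll hold, then ease it down.

{"fn": "drive_tool", "kwargs": {"moves": "0 0 0 0; 0 0 0 0; 0 0 0 0; 0.02 0.1 0 0; 0.04 0.3 -0.01 0; 0.09 0.6 -0.02 0; 0.13 0.9 -0.03 0; 0.17 1.2 -0.04 0"}}

```text
t: 10.1
tool_pos: [0.5784, 0.2339, 0.1361]
tool_rot: [[0.143, 0.99, -0.0], [0.99, -0.143, 0.0], [0.0, -0.0, -1.0]]
wrist_force: [0.1, -0.2, -1.1]
grip_width: 0.27
grip_force: 0.0
```

{"fn": "drive_tool", "kwargs": {"moves": "0.04 0.3 -0.01 0; 0.09 0.6 -0.02 0; 0.13 0.9 -0.03 0; 0.17 1.2 -0.04 0; 0.22 1.5 -0.05 0; 0.26 1.8 -0.06 0; 0.29 2.0 -0.07 0; 0.32 2.2 -0.08 0"}}

```text
t: 11.1
tool_pos: [0.5816, 0.2557, 0.1353]
tool_rot: [[0.144, 0.99, -0.0], [0.99, -0.144, -0.0], [-0.0, -0.0, -1.0]]
wrist_force: [-0.3, 0.2, 0.9]
grip_width: 0.27
grip_force: 0.0
```

{"fn": "drive_tool", "kwargs": {"moves": "0.02 0.15 0 0; 0.04 0.3 -0.01 0; 0.06 0.4 -0.02 0; 0.07 0.5 -0.02 0; 0.09 0.6 -0.03 0; 0.1 0.7 -0.03 0; 0.12 0.8 -0.03 0; 0.13 0.9 -0.03 0"}}

```text
t: 12.1
tool_pos: [0.5829, 0.2647, 0.135]
tool_rot: [[0.143, 0.99, 0.0], [0.99, -0.143, 0.0], [0.0, 0.0, -1.0]]
wrist_force: [-0.5, -0.0, -0.4]
grip_width: 0.268
grip_force: 0.0
```

{"fn": "drive_tool", "kwargs": {"moves": "0.02 0.1 0 0; 0.03 0.2 -0.01 0; 0.04 0.3 -0.01 0; 0.06 0.4 -0.01 0; 0.07 0.5 -0.02 0; 0.09 0.6 -0.02 0; 0.1 0.7 -0.02 0; 0.12 0.8 -0.02 0"}}

```text
t: 13.1
tool_pos: [0.5841, 0.2727, 0.1348]
tool_rot: [[0.144, 0.99, 0.0], [0.99, -0.144, 0.0], [0.0, 0.0, -1.0]]
wrist_force: [-0.0, 0.0, 0.8]
grip_width: 0.273
grip_force: 0.0
```

{"fn": "drive_tool", "kwargs": {"moves": "0.02 0.1 0 0; 0.03 0.2 0 0; 0.04 0.3 0 0; 0.06 0.4 0 0; 0.07 0.5 0 0; 0.09 0.6 0 0; 0.1 0.7 0 0; 0.12 0.8 0 0"}}

```text
t: 14.1
tool_pos: [0.5853, 0.2807, 0.1348]
tool_rot: [[0.143, 0.99, -0.0], [0.99, -0.143, -0.0], [-0.0, -0.0, -1.0]]
wrist_force: [-0.6, 0.2, 0.1]
grip_width: 0.274
grip_force: 0.0
```

Run:
```python
from h import *
from fit import w
q=np.load("q.npy"); o=env.get_obs(); print(o["t"],o["tool_pos"],o["wrist_force"])
im=env.get_image("scene"); c=im[140:240,260:370,::-1]; c=cv2.resize(c,None,fx=5,fy=5,interpolation=cv2.INTER_CUBIC)
for y in(.437,.467,.487):
    u,v=(proj("scene",w(q,(.032,y,.032)))[0]-[260,140])*5; cv2.circle(c,(int(u),int(v)),3,(0,0,255),-1)
cv2.imwrite("pics/c2.png",cv2.convertScaleAbs(c,alpha=1.4))
```

```text
14.1 [0.5852567  0.28066783 0.1348193 ] [-0.62278578  0.22588704  0.11301313]
```

View pics/c2.png

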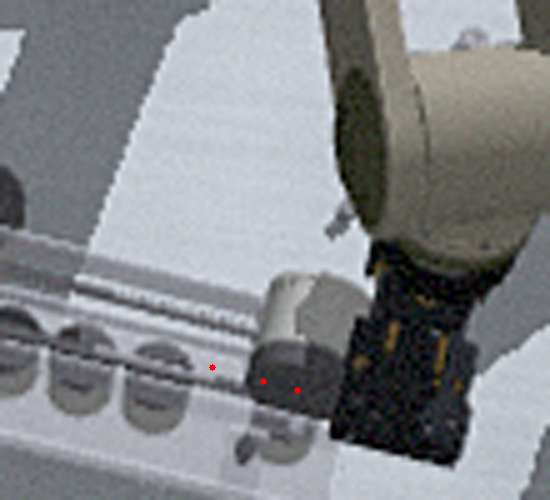

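The pot lid is centred at about (293,378), on the rest mark and at the lip. I'm withdrawing the hand.

{"fn": "drive_tool", "kwargs": {"moves": "0.1 0.7 0 0; 0.2 1.5 0.3 0; 0.2 1.5 3 0; 0.2 1.5 7 0; 0.2 1.5 11 0; 0.2 1.5 13 0; 0.2 1.5 13 0; 0.2 1.5 13 0"}}

```text
t: 15.15
tool_pos: [0.5869, 0.2958, 0.2635]
tool_rot: [[0.143, 0.99, -0.002], [0.99, -0.143, -0.001], [-0.001, -0.002, -1.0]]
wrist_force: [0.7, -0.2, -0.2]
grip_width: 0.269
grip_force: 0.0
```

Run:
```python
from h import *
from fit import w
q=np.load("q.npy"); im=env.get_image("scene"); d=env.pinpoint("scene","pot"); print(d, proj("scene",w(q,(0,.487,.032)))); print(env.close_job())
```

```text
[{'at': [212.8, 321.4], 'confidence': 0.94}] [[321.73949789 208.65846759]]
the job is handed in; nothing more can be done
None
```

The pot was released, caught in the open bay, brought to a standstill about 50 mm short of its resting place, and eased down to the end lip. The hand is clear, and I handed the job in at about 15 s; the last camera check put the pot within a few pixels of the rest point, but the hand-in returned no verdict.

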